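# Clear a jammed module from a parts feed chute

## Task

A potted module has jammed at the low end of the sloping feed chute, held down there by the two in-turned lips. Nudge it back up the chute until it is out from under the lips, still lying on the chute, then lift it out and lower it into the wooden tray, letting go only once it is down, so that it is left lying flat on its plate on the tray's floor. Leave the meter, the solder spool and the can capacitor where they are.

Things in the scene. Friction and masses are not known exactly. Their poses are not given: they have to be found in the camera images.
- chute: Sloping feed chute of bare aluminium, fixed on a wooden stand 190 x 90 mm. Origin: on the table under its middle; x horizontal, towards the high end; y across; z up. Its floor rises to +x at 10 degrees (0.1745 rad), 68 mm wide between side walls 10 mm high above the floor (74 mm overall). A part left on it does not slide down by itself (friction 0.5 to 0.7).
- chute_stop (a point): Middle of the chute floor at the stop, its low end: at chute x -98.5, z 30 mm. Just downhill of it two steel stop blocks, 10 mm long, 12 mm high, 40 mm apart across the chute, hold the module's plate. Nothing stands between or beyond them: the module's low end can be reached there.
- chute_free (a point): Middle of the chute floor where the lips end, 70 mm up the slope from the stop. Between the two points, lips 10 to 13 mm above the floor overhang both edges, 50 mm apart; on their inner edges cheeks 3 mm thick rise to 41 mm above the floor, 50 mm apart inside. Farther up, the chute is open above its 10 mm walls.
- chute_top (a point): Middle of the chute floor at its high end, 202 mm up the slope from the stop, 65 mm above the table. The high end is open: a part pushed too far would tip off.
- module: Black potted module, 0.15 to 0.31 kg: steel plate 76 (x) x 64 (y) x 7 mm with a centred block 72 (x) x 36 (y) mm, from 7 to 46 mm above the underside. Origin: centre of the underside; z out of its top; x starts up the slope. It starts on the floor, origin 40 mm up from the stop, edges under the lips; it is clear of them with its origin 110 mm up from the stop. A few newtons move it.
- tray: Open wooden tray, fixed, 160 mm (x) x 130 mm (y) x 22 mm high, walls and floor 5 mm thick (inner floor 150 x 120 mm, 5 mm above the table). Origin: centre of its underside; x along its length. It stands to the left or to the right of the chute. Empty at the start; the module fits in at any yaw if it is centred.
- meter: Bystander: black hand-held meter lying on the table, 150 (x) x 80 x 45 mm with its knob, on the other side of the chute. Origin: centre of its underside.
- spool: Bystander: metal solder spool standing on end, 60 mm across, 44 mm high. Origin: centre of its underside.
- can: Bystander: black can capacitor standing upright, 35 mm across, 60 mm high. Origin: centre of its underside.
Things that resemble listed ones, but are neither listed nor needed, are in the scene too. Leave any red look-alike of the module alone.

How it is judged:
On the way, in this order (a step that is already met when the one before it is completed fails the run):
1. the module has been moved back up the chute, clear of the lips and still lying on the chute floor between its walls (x of module in the frame of chute above 0.0093 m and z of module in the frame of chute below 0.068 m and y of module in the frame of chute between -0.008 and 0.008 m and angle between module's own z axis and vertical below 0.26 rad), for 0.1 s.
2. it is held in the gripper, lifted above the chute (z of module in the frame of chute above 0.09 m and contact force between module and the fingers above 0.5 N and contact force between module and chute below 0.01 N), for 0.1 s.
3. it has been lowered to the tray's floor while still held (x of module in the frame of tray between -0.06 and 0.06 m and y of module in the frame of tray between -0.05 and 0.05 m and z of module in the frame of tray below 0.017 m and contact force between module and the fingers above 0.5 N), for 0.02 s.
At the end, for the whole second after the job is handed in: The module lies at rest, released, flat on its plate (within 0.06 rad, underside within 4 mm of the tray's floor) inside the tray (origin within 60 mm along and 50 mm across of the tray's centre); meter, spool and can are each within 30 mm of where they started (x of module in the frame of tray between -0.06 and 0.06 m and y of module in the frame of tray between -0.05 and 0.05 m and z of module in the frame of tray below 0.009 m and angle between module's own z axis and vertical below 0.06 rad and linear speed of module below 0.02 m/s and contact force between module and the fingers below 0.01 N and distance of each of meter, spool, can from where it was at the start of the episode below 0.03 m); the robot touches nothing.
It fails at once if the meter is displaced by more than 30 mm (distance of meter from where it was at the start of the episode above 0.03 m).
It fails at once if the spool is displaced by more than 30 mm (distance of spool from where it was at the start of the episode above 0.03 m).
It fails at once if the can is displaced by more than 30 mm (distance of can from where it was at the start of the episode above 0.03 m).
It also fails if it takes over 48 s, if anything falls off the work surface, if the arm or the gripper's body presses on something with over 40 N, if the wrist force passes 120 N, or if a joint passes its speed limit or range.

## Robot

A 6-joint arm with a two-finger parallel gripper is mounted at the origin on the work surface. World frame = base frame: x ahead of the robot, y to its left, z up, the work surface at z = 0. Lengths are in m, angles in rad, forces in N, time in s.
With the tool pointing down it reaches from about 0.225 to 0.875 m from the base axis. Payload 3.4 kg.
Tool frame: the origin (TCP) lies on the centre line of the jaws, within the pads' length; the fingertips stand 17 mm ahead of it and the grasp point (between the pads) lies 2 mm behind it (manip.finger_overhang is the distance from the TCP to the fingertips, in m); y points along the fingers, x is the direction in which the jaws open and shut, and the axes are right-handed (so a half turn about y gives the same grasp; the last joint's range is limited). The gripper opens to 85 mm and grips with 20 to 120 N. Pads are 22 mm wide; open, the fingers measure 114 mm over their backs; the gripper's body (76 mm by 85 mm) begins 54 mm behind the grasp point. The pads swing forward as they close: fully open they stand 13 mm farther back than shut.
Start: joints at [-1.268, 0.276, 1.505, -0, 1.361, -0.121], TCP at [0.236, -0.524, 0.224] pointing down, gripper open.
Joint ranges: [-2.89, 2.89], [-0.75, 2.08], [0.22, 2.7], [-1.18, 4.32], [0.11, 2.71], [-2.7, 2.7]. Speed limits (rad/s): [2.57, 2.57, 3.14, 3.14, 3.14, 3.14].

## Interface

Orientations are given as a unit quaternion [w, x, y, z].
In Python, from rig import manip gives the robot as it stands.
- The arm moves only by the tool arm_command, never from a script. Its argument "commands" is a list of rows, each a list of 3 entries, a list of its own where there are three numbers: the finger opening in cm, from 0 to 8.54, then the shift along the world's x, y, z in cm, then the turn about the world's z in rad. A call has 1 to 12 rows; each row shifts and turns the commanded pose from where the row before left it; what a row does not reach is not made up. A row lasts 1/10 s, in which the tool goes at most 50 mm and 8.59 degrees, less where a joint would pass 70% of its speed; a pose out of reach is approached as far as the arm can. A call with a gripper value outside its range is refused whole. The fingers move at their own pace and stop on an object; "grip_force" is the grip in N (left out, the last holds). Time passes only in rows, so rows that do not move let the fingers close. It gives the time, the measured TCP pose, the force and the opening at its end, in the units of the state.
- manip.get_state(): the state, without advancing time (a new reading comes with each control period).
- manip.get_image(name): name is "scene" or "top" or "wrist"; returns a dict with "pixels" (400x640x3 uint8, red, green, blue), "range_z" (400x640 float32, m along the optical axis (not along the pixel's ray), 0 where there is no reading), "intrinsics" (3x3 intrinsics, pixels), "R" (3x3) and "t" (3): a world point X has camera coordinates R X + t. Camera axes: x right, y down, z forward; pixel columns grow to the right and rows downward; lengths in m; the calibration is good to about 2 mm. A picture is of the moment at which its call begins.
- manip.sign_off(): hands the job in, once; it reports no verdict.
The state is a dict: "clock": time; "qpos": joint angles; "qd": joint speeds; "effort": joint torques, N m; "position": TCP position; "ee_rot": TCP orientation; "contact_force": force on the tool from outside, world axes, zero at the start; "moment": the same for the moment, N m; "width": finger opening in m.
Only numpy, scipy, OpenCV 4.12 (cv2) and the standard library are available. Lean on these libraries where they do the work, as an engineer would, in place of code of your own. Each camera call takes 0.05 s, during which the arm holds its last target.

## Working session

There is one attempt and no reset: what is moved stays moved. The work goes in short steps, Python scripts to look and compute and a tool call to move; the robot and the scene stay as the last step left them, time stands still between calls to the robot, and variables do not carry over. Pictures are saved under pics/ and viewed, and the job is handed in when it is done.

Besides the shell and the picture viewer there is one more tool, called after "Emit:" as name(argument=value, ...), one argument or row to a line, values as JSON. arm_command: Moves the arm, as the interface text tells. Its arguments: {"type":"object","properties":{"commands":{"type":"array"},"grip_force":{"type":"number"}},"required":["commands"]}

```bash
ls; mkdir -p pics
python3 - <<'E'
from rig import manip
import cv2,numpy as np,pickle
print(manip.get_state())
for n in ["scene","top","wrist"]:
    d=manip.get_image(n); pickle.dump(d,open(f"/tmp/{n}.pkl","wb"))
    cv2.imwrite(f"pics/{n}0.png",cv2.cvtColor(d["pixels"],cv2.COLOR_RGB2BGR))
E
```

```text
pics
{'clock': 0.0, 'qpos': array([-1.26799493e+00,  2.76593872e-01,  1.50614740e+00, -7.09172174e-06,
        1.36070044e+00, -1.20989877e-01]), 'qd': array([-9.90999874e-05,  1.98419356e-04,  4.89217570e-04,  1.19005782e-03,
        1.61569671e-03, -3.64257057e-04]), 'effort': array([-9.92474634e-04, -4.16771686e+01, -2.45804483e+01,  5.96083942e-05,
        1.11713944e-02, -4.89907293e-06]), 'position': array([ 0.23628375, -0.52360503,  0.22283468]), 'ee_rot': array([ 0.59439029, -0.59355728,  0.38416352, -0.38315574]), 'contact_force': array([ 1.13468609,  0.80498621, -0.78937871]), 'moment': array([ 0.01189842, -0.00083803, -0.02409039]), 'width': 0.08543253847911007}
```

View pics/scene0.png

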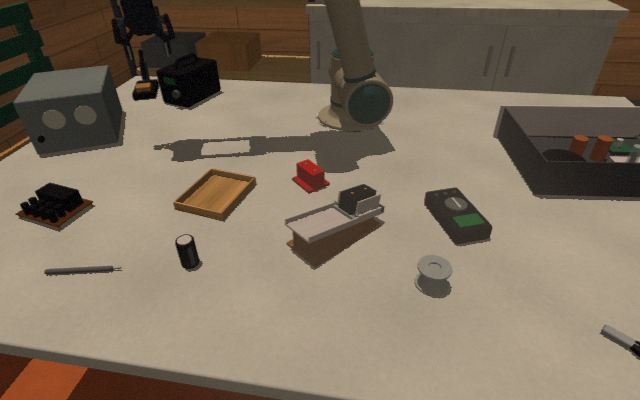

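View pics/top0.png

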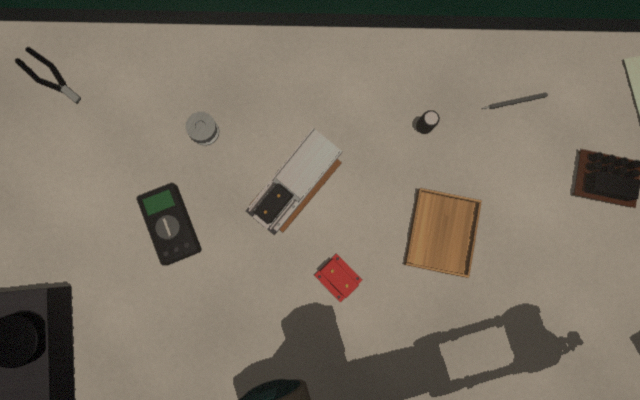

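View pics/wrist0.png

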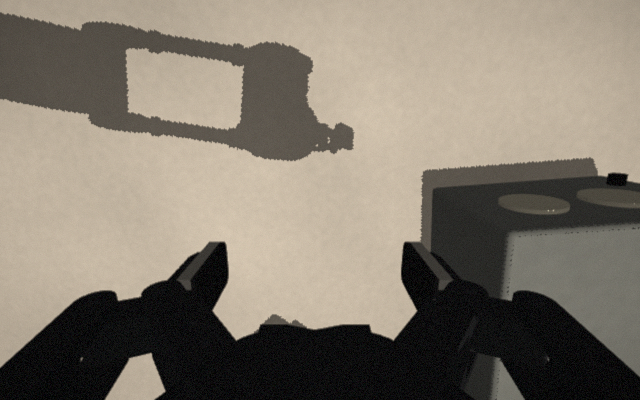

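The scene and top pictures agree. In the top view:
- The module is at about (272,203), at the chute's low end. The high end is at about (322,140).
- The tray is at about (443,232).
- The red look-alike is at about (338,277).
- The spool is at (202,128), the can at (427,122) and the meter at (168,223).

```bash
cat > h.py <<'E'
import numpy as np,cv2,pickle
def cloud(d):
    z=d["range_z"].astype(float);K=d["intrinsics"];v,u=np.mgrid[0:z.shape[0],0:z.shape[1]]
    P=np.stack([(u-K[0,2])/K[0,0]*z,(v-K[1,2])/K[1,1]*z,z],-1)
    W=(P-d["t"])@d["R"]
    W[z==0]=np.nan
    return W
def proj(d,X):
    c=np.atleast_2d(X)@d["R"].T+d["t"];p=c@d["intrinsics"].T;return p[:,:2]/p[:,2:]
E
python3 - <<'E'
from h import *
np.set_printoptions(precision=4,suppress=True)
d=pickle.load(open("/tmp/top.pkl","rb"));W=cloud(d)
print(d["intrinsics"],d["t"],-d["R"].T@d["t"])
print('table',[W[v,u] for u,v in [(240,250),(380,150),(300,80)]])
print({k:W[v,u] for k,(u,v) in dict(floor1=(320,145),floor2=(300,175),mod=(270,203),tray=(443,232),red=(338,277),spool=(202,128),can=(431,118),meter=(168,223)).items()})
def rect(mask):
    p=W[mask][:,:2].astype(np.float32); return cv2.minAreaRect(p*1000)
v,u=np.mgrid[0:400,0:640]
z=W[...,2]
box=lambda a,b,c,e:(u>a)&(u<b)&(v>c)&(v<e)
print('tray',rect(box(395,490,180,285)&(z>.012)))
m=box(240,350,120,245)&(z>.02)
print('chute all',rect(m)); 
m2=box(240,350,120,245)&(z>.06); print('hi',rect(m2), np.nanmax(z[m2]))
img=np.clip(z*255/0.1,0,255); img=np.nan_to_num(img).astype(np.uint8)[110:250,230:360]
cv2.imwrite("pics/z0.png",cv2.resize(cv2.applyColorMap(img,cv2.COLORMAP_JET),None,fx=4,fy=4,interpolation=0))
cv2.imwrite("pics/c0.png",cv2.resize(cv2.cvtColor(d["pixels"],cv2.COLOR_RGB2BGR)[110:250,230:360],None,fx=4,fy=4,interpolation=2))
E
```

```text
[[482.355    0.     319.6576]
 [  0.     482.355  200.8196]
 [  0.       0.       1.    ]] [-0.0223  0.5623  0.9291] [0.4469 0.0013 0.99  ]
table [array([ 0.4643,  0.1427, -0.0007]), array([ 0.6758, -0.1456, -0.003 ]), array([ 0.8271,  0.0245, -0.0044])]
{'floor1': array([ 0.6706, -0.0178,  0.0576]), 'floor2': array([0.612 , 0.0212, 0.047 ]), 'mod': array([0.5521, 0.0769, 0.078 ]), 'tray': array([ 0.5037, -0.2732,  0.0025]), 'red': array([ 0.4126, -0.0546,  0.0429]), 'spool': array([0.7069, 0.219 , 0.0411]), 'can': array([ 0.728 , -0.2393,  0.0581]), 'meter': array([0.5155, 0.2794, 0.0384])}
tray ((503.6065979003906, -270.0818176269531), (131.63998413085938, 160.2696990966797), 79.0642318725586)
chute all ((599.8524169921875, 34.313720703125), (74.7379379272461, 211.2996826171875), 50.64508056640625)
hi ((601.6234130859375, 32.401344299316406), (74.58277130126953, 206.44102478027344), 50.91526794433594) 0.09137055550373827
```

View pics/z0.png

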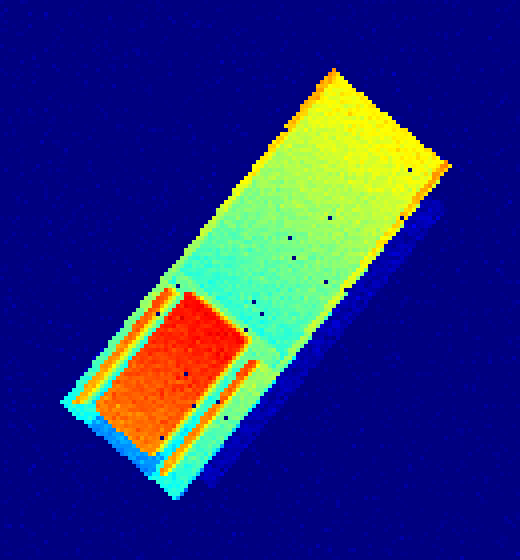

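View pics/c0.png

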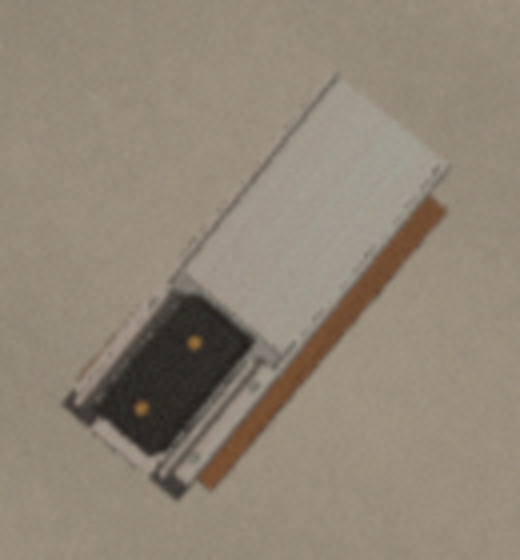

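Run:
```python
from h import *
from scipy.optimize import minimize
from scipy.spatial.transform import Rotation as Rn
np.set_printoptions(precision=4,suppress=True)
t10=np.radians(10);c,s=np.cos(t10),np.sin(t10)
d=pickle.load(open("/tmp/top.pkl","rb"));W=cloud(d)
v,u=np.mgrid[0:400,0:640]
P=W[(u>240)&(u<350)&(v>120)&(v<245)];P=P[(P[:,2]>.02)]
cam=-d["R"].T@d["t"]
def loc(p,P):
    q=P-np.array([p[0],p[1],p[3]]);a=p[2]
    x=q[:,0]*np.cos(a)+q[:,1]*np.sin(a);y=-q[:,0]*np.sin(a)+q[:,1]*np.cos(a);z=q[:,2]
    X=x+.0985;Z=z-.03
    return X*c+Z*s,y,-X*s+Z*c     # along slope, across, height
def h(sl,y):
    H=np.full(sl.shape,0.);ay=abs(y)
    H[ay>.034]=.010
    low=(sl<.07)&(sl>0);H[low&(ay>.025)]=.013;H[low&(ay>.025)&(ay<.028)]=.041
    m=(abs(sl-.040)<.038)&(ay<.025);H[m]=.007
    m=(abs(sl-.040)<.036)&(ay<.018);H[m]=.046
    H[(sl<0)&(ay>.020)]=.012
    H[(ay>.0372)|(sl>.2025)|(sl<-.0105)]=-.05
    H[(sl<0)&(ay<.02)]=np.nan
    return H
def cost(p):
    sl,y,z=loc(p,P);r=z-h(sl,y);r=r[~np.isnan(r)]
    return np.minimum(abs(r),.008).mean()
best=min((minimize(cost,[.6016+dx,.0324+dy,np.radians(-39.2),dz],method="Nelder-Mead",options=dict(initial_simplex=np.array([[.6016+dx,.0324+dy,-.684,dz]])+np.vstack([np.zeros(4),np.diag([.005,.005,.03,.004])]),maxiter=600)) for dx in(-.004,0,.004) for dy in(-.004,0,.004) for dz in (0,-.003)),key=lambda r:r.fun)
p=best.x;print(best.fun,p,np.degrees(p[2]))
sl,y,z=loc(p,P)
m=(z>.043)&(abs(y)<.03);print('block sl',np.percentile(sl[m],[1,50,99]),'y',np.percentile(y[m],[1,50,99]),'z',np.median(z[m]))
f=(sl>.1)&(abs(y)<.03);print('floor z',np.median(z[f]))
ax=np.array([np.cos(p[2]),np.sin(p[2])])
for q in (-.0045,.002,.04,.110,.118):
    print(q,np.r_[p[:2]+ax*(-.0985+q*c),.03+q*s])
from rig import manip
R=Rn.from_quat(manip.get_state()["ee_rot"],scalar_first=True).as_matrix();print(R)
```

```text
0.0019893359722202375 [ 0.6035  0.0313 -0.6875 -0.0014] -39.390332192116944
block sl [0.0046 0.0404 0.0756] y [-0.0183 -0.0003  0.0177] z 0.04613420595782908
floor z -3.182998826022597e-05
-0.0045 [0.5239 0.0966 0.0292]
0.002 [0.5289 0.0926 0.0303]
0.04 [0.5578 0.0688 0.0369]
0.11 [0.6111 0.0251 0.0491]
0.118 [0.6172 0.0201 0.0505]
[[ 0.4112 -0.0004  0.9115]
 [-0.9115  0.0014  0.4112]
 [-0.0014 -1.      0.0002]]
```

Run:
```python
from h import *
np.set_printoptions(precision=3,suppress=True)
from rig import manip
print(manip.finger_overhang)
d=pickle.load(open("/tmp/scene.pkl","rb"));W=cloud(d)
for p in [(25,85),(70,72),(115,72),(120,140),(190,70),(165,90),(215,65),(145,90)]: print(p,W[p[1],p[0]])
# scene cross-check
print('mod top',W[193,358],'tray',W[195,215], 'table',W[300,300],W[160,130])
v,u=np.mgrid[0:400,0:640]
m=(u>165)&(u<265)&(v>160)&(v<225)&(W[...,2]>.012)
print(cv2.minAreaRect((W[m][:,:2]*1000).astype(np.float32)))
```

```text
0.017
(25, 85) [ 0.267 -0.927  0.159]
(70, 72) [ 0.145 -0.87   0.159]
(115, 72) [-1.779 -2.151 -0.523]
(120, 140) [ 0.269 -0.674 -0.   ]
(190, 70) [-0.042 -0.562  0.117]
(165, 90) [-0.018 -0.659  0.051]
(215, 65) [-0.158 -0.519  0.1  ]
(145, 90) [-0.072 -0.774  0.025]
mod top [0.562 0.072 0.083] tray [ 0.507 -0.275  0.003] table [ 0.787 -0.007 -0.001] [ 0.377 -0.577  0.   ]
((505.7950439453125, -271.78485107421875), (132.18898010253906, 163.80813598632812), 78.65308380126953)
```

Emit:
arm_command(
  commands=[
    [0, [0, 0, 3], 0],
    [0, [0, 2, 3], 0.1],
    [0, [1, 4, 2], 0.14],
    [0, [1.5, 4.5, 0], 0.14],
  ],
  grip_force=40,
)

```text
clock: 0.55
position: [0.2618, -0.4204, 0.3063]
ee_rot: [-0.655, 0.658, -0.262, 0.265]
contact_force: [0.4, 0.3, -0.0]
width: 0.0281
```

Emit:
arm_command(
  commands=[
    [0, [2, 4.4, 0], 0.138],
    [0, [2, 4.4, 0], 0.138],
    [0, [2, 4.4, 0], 0.138],
    [0, [2, 4.4, 0], 0.138],
    [0, [2, 4.4, 0], 0.138],
    [0, [2, 4.4, 0], 0.138],
    [0, [2, 4.4, 0], 0.138],
    [0, [2, 4.4, 0], 0.138],
    [0, [2, 4.4, 0], 0.138],
    [0, [2, 4.4, 0], 0.138],
    [0, [2, 4.4, 0], 0.138],
    [0, [2, 4.4, 0], 0.138],
  ],
)

```text
clock: 1.75
position: [0.5017, 0.1109, 0.3036]
ee_rot: [-0.637, 0.638, 0.306, -0.306]
contact_force: [0.6, -0.7, 0.0]
width: -0.0001
```

Emit:
arm_command(
  commands=[
    [0, [0.5, 0.2, 0], 0],
    [0, [0, 0, 0], 0],
    [0, [0, 0, 0], 0],
  ],
)

```text
clock: 2.05
position: [0.5059, 0.11, 0.3034]
ee_rot: [-0.638, 0.639, 0.303, -0.304]
contact_force: [0.1, 0.2, 0.1]
width: 0.0
```

Run:
```python
from rig import manip
import cv2,numpy as np,pickle
from scipy.spatial.transform import Rotation as Rn
np.set_printoptions(precision=4,suppress=True)
s=manip.get_state();R=Rn.from_quat(s["ee_rot"],scalar_first=True).as_matrix()
print(s["position"],s["width"],s["qpos"],np.degrees(np.arctan2(R[1,0],R[0,0])),R[:,1])
for n in ["wrist"]:
    d=manip.get_image(n); pickle.dump(d,open(f"/tmp/{n}1.pkl","wb"))
    cv2.imwrite(f"pics/{n}1.png",cv2.cvtColor(d["pixels"],cv2.COLOR_RGB2BGR))
```

```text
[0.5059 0.11   0.3034] 2.6521319065885487e-05 [ 0.0801  0.1537  1.4724 -0.0008  1.5168 -0.8076] 50.86821179226303 [-0.0013 -0.0009 -1.    ]
```

View pics/wrist1.png

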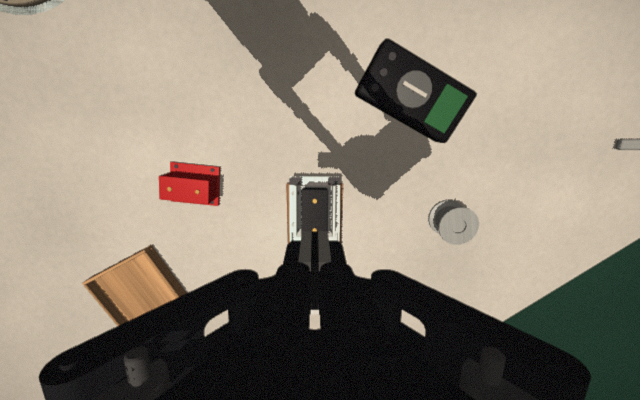

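Run:
```python
from h import *
np.set_printoptions(precision=4,suppress=True)
d=pickle.load(open("/tmp/wrist1.pkl","rb"));W=cloud(d)
print(-d["R"].T@d["t"],d["R"][2])
print(proj(d,[[.5059,.11,.286],[.5059,.11,.07],[.5578,.0688,.083],[.6111,.0251,.05],[.523,.097,.03]]))
for p in [(315,190),(315,205),(315,225),(190,190),(460,225),(293,200),(339,200)]:print(p,W[p[1],p[0]])
```

```text
[0.4545 0.1503 0.4545] [ 0.2002 -0.1662 -0.9655]
[[316.9472 228.7716]
 [315.9209 170.1406]
 [316.5154 220.1652]
 [316.1954 255.5957]
 [316.3103 179.8816]]
(315, 190) [0.5249 0.0929 0.0776]
(315, 205) [0.5402 0.0805 0.0817]
(315, 225) [0.5613 0.0633 0.085 ]
(190, 190) [ 0.4164 -0.052   0.047 ]
(460, 225) [0.713  0.2233 0.0403]
(293, 200) [0.5221 0.0538 0.0464]
(339, 200) [0.5641 0.1061 0.0481]
```

Emit:
arm_command(
  commands=[
    [0, [0, 0, -4.5], 0],
    [0, [0, 0, -4.5], 0],
    [0, [0, 0, -4.5], 0],
    [0, [0, 0.1, -4.5], 0],
    [0, [0, 0, -3], 0],
    [0, [0, 0, -1.5], 0],
    [0, [0, 0, 0], 0],
    [0, [0, 0, 0], 0],
  ],
)

```text
clock: 2.9
position: [0.5067, 0.1107, 0.0794]
ee_rot: [-0.639, 0.639, 0.304, -0.303]
contact_force: [0.7, 0.4, 0.5]
width: -0.0002
```

Run:
```python
from rig import manip
import cv2,numpy as np,pickle
for n in ["wrist","scene"]:
    d=manip.get_image(n)
    im=cv2.cvtColor(d["pixels"],cv2.COLOR_RGB2BGR)
    if n=="scene": im=cv2.resize(im[140:290,260:460],None,fx=3.5,fy=3.5)
    cv2.imwrite(f"pics/{n}2.png",im)
```

```text
(no output)
```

View pics/wrist2.png

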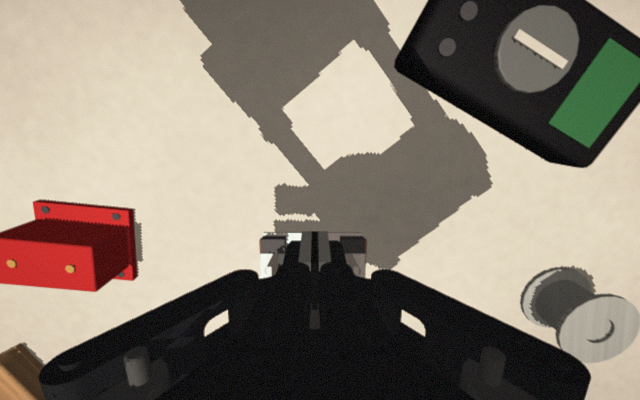

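View pics/scene2.png

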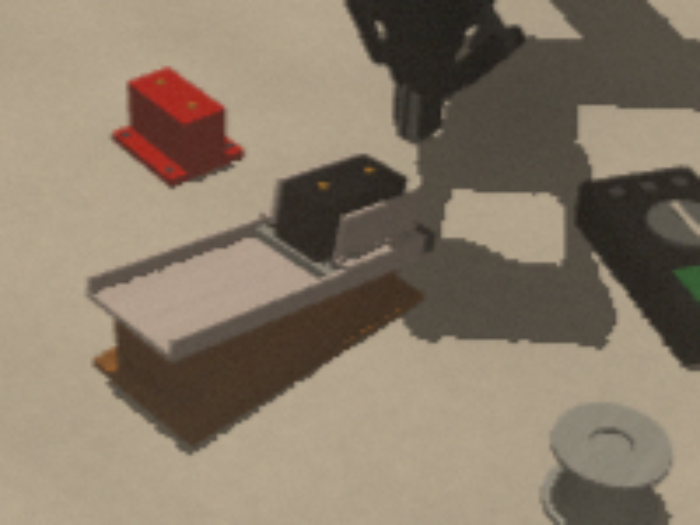

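Run:
```python
from h import *
np.set_printoptions(precision=2,suppress=True)
d=pickle.load(open("/tmp/scene.pkl","rb"))
c=np.array([.6035,.0313]);ax=np.array([.7729,-.6346])
P=[[.5067,.1107,.0624]]
x=-.1026;P.append([*(c+ax*x),.076])
print(proj(d,P))
print((np.array([.5067,.1107])-c)@ax)
```

```text
[[377.43 187.98]
 [370.76 186.7 ]]
-0.12520396
```

Run:
```python
from h import *
from rig import manip
np.set_printoptions(precision=4,suppress=True)
d=manip.get_image("scene");W=cloud(d)
im=cv2.cvtColor(d["pixels"],cv2.COLOR_RGB2BGR)[150:220,340:420]
cv2.imwrite("pics/s3.png",cv2.resize(im,None,fx=8,fy=8,interpolation=0))
for v in range(164,192,2): print(v,W[v,374],W[v,380])
```

```text
164 [0.5103 0.0992 0.1244] [0.525  0.1116 0.1341]
166 [0.5141 0.0996 0.1218] [0.5247 0.1119 0.1292]
168 [0.5137 0.0999 0.1167] [0.5181 0.1123 0.1205]
170 [0.5152 0.1003 0.1127] [0.517  0.1127 0.1149]
172 [0.5127 0.1006 0.1063] [0.519  0.1131 0.1113]
174 [0.5135 0.1009 0.1018] [0.5176 0.1134 0.1055]
176 [0.5138 0.1013 0.097 ] [0.5196 0.1138 0.1018]
178 [0.5112 0.1016 0.0904] [0.523  0.1142 0.099 ]
180 [ 0.3778  0.1003 -0.0007] [0.3773 0.1153 0.0005]
182 [0.3898 0.1008 0.0011] [0.3877 0.1157 0.0012]
184 [ 0.3964  0.1013 -0.0005] [ 0.3941  0.1161 -0.0006]
186 [ 0.4049  0.1018 -0.0009] [ 0.4031  0.1165 -0.0006]
188 [0.4163 0.1023 0.0008] [ 0.4111  0.1169 -0.0012]
190 [0.5387 0.104  0.0781] [0.4222 0.1173 0.0004]
```

View pics/s3.png

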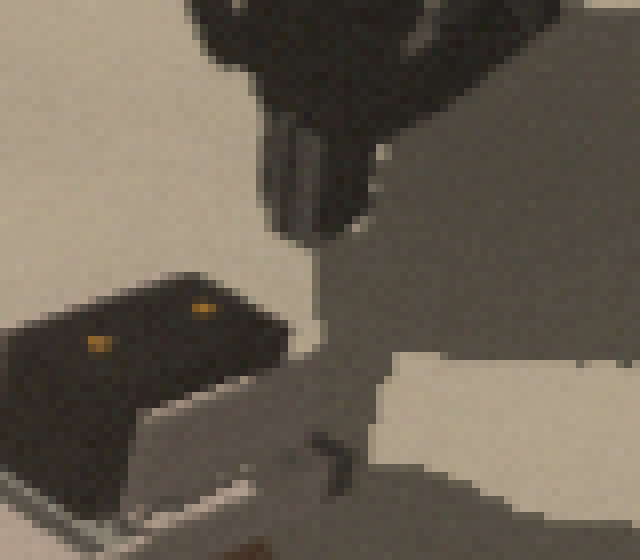

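Run:
```python
from h import *
from rig import manip
np.set_printoptions(precision=4,suppress=True)
d=manip.get_image("wrist");W=cloud(d);s=manip.get_state();print(s["position"])
for v in range(226,262,2): print(v,W[v,306],W[v,316],W[v,322])
for z in (.05,.0624,.075,.088,.1): print(z,proj(d,[.5067,.1107,z]))
im=cv2.cvtColor(d["pixels"],cv2.COLOR_RGB2BGR)[210:290,240:390]
cv2.imwrite("pics/w3.png",cv2.resize(im,None,fx=5,fy=5,interpolation=0))
```

```text
[0.5075 0.1116 0.0802]
226 [0.5194 0.091  0.0002] [0.5247 0.0976 0.0004] [ 0.528   0.1014 -0.0001]
228 [0.5207 0.0898 0.0004] [0.5259 0.0966 0.0009] [0.529  0.1006 0.0014]
230 [0.522  0.0888 0.0009] [0.5271 0.0956 0.0015] [0.5308 0.0992 0.0003]
232 [0.4958 0.1136 0.0944] [0.4988 0.1177 0.0951] [0.5006 0.1202 0.0955]
234 [0.4959 0.1137 0.097 ] [0.4989 0.1176 0.0973] [0.5009 0.1198 0.097 ]
236 [0.4961 0.1136 0.0992] [0.4987 0.1177 0.1004] [0.5009 0.1197 0.0994]
238 [0.4959 0.1139 0.1023] [0.4988 0.1176 0.1025] [0.5008 0.1198 0.1021]
240 [0.4959 0.114  0.1048] [0.4992 0.1173 0.1038] [0.5004 0.1199 0.1054]
242 [0.4957 0.1142 0.1079] [0.4989 0.1176 0.107 ] [0.5008 0.1196 0.1064]
244 [0.4958 0.1142 0.1097] [0.4984 0.1179 0.1106] [0.5002 0.1199 0.1102]
246 [0.4959 0.1141 0.1116] [0.4991 0.1174 0.1108] [0.5004 0.1198 0.1119]
248 [0.496  0.1141 0.1136] [0.4984 0.1179 0.1146] [0.5005 0.1196 0.1135]
250 [0.4962 0.114  0.1152] [0.4989 0.1174 0.1152] [0.5007 0.1194 0.1151]
252 [0.4958 0.1145 0.1185] [0.4988 0.1175 0.1176] [0.5003 0.1196 0.1178]
254 [0.496  0.1143 0.1197] [0.4991 0.1173 0.1186] [0.5002 0.1196 0.12  ]
256 [0.4961 0.1143 0.1214] [0.4987 0.1176 0.1215] [0.5003 0.1195 0.1213]
258 [0.4961 0.1144 0.1234] [0.4989 0.1174 0.1228] [0.5005 0.1193 0.1227]
260 [0.4965 0.1141 0.124 ] [0.4986 0.1176 0.1253] [0.5005 0.1192 0.1244]
0.05 [[314.8065 221.2198]]
0.0624 [[314.867  228.0258]]
0.075 [[314.9373 235.9349]]
0.088 [[315.0213 245.3921]]
0.1 [[315.1119 255.5857]]
```

View pics/w3.png

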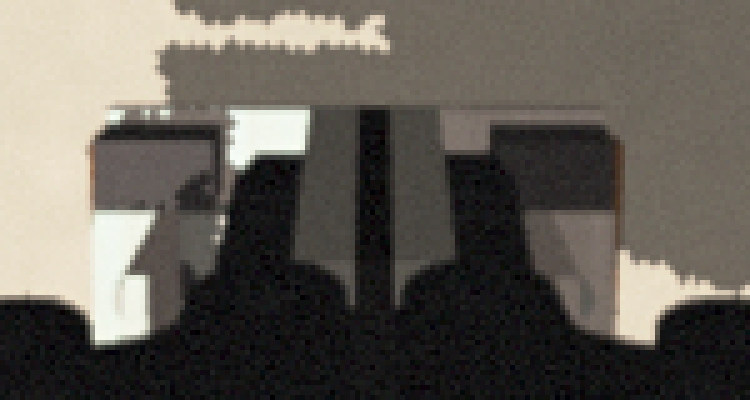

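Both cameras put the closed fingertips at z of about 0.09 m. Using the stated 17 mm overhang I would expect 0.062 m. In the crop the tips sit clearly above the module's top. Lowering here is safe under either reading, so I'll go down and look again.

Emit:
arm_command(
  commands=[
    [0, [-0.1, 0, -1], 0],
    [0, [0, 0, -1], 0],
    [0, [0, 0, -0.6], 0],
    [0, [0, 0, 0], 0],
    [0, [0, 0, 0], 0],
  ],
)

```text
clock: 3.6
position: [0.5053, 0.1119, 0.0523]
ee_rot: [0.638, -0.638, -0.304, 0.304]
contact_force: [0.8, 0.5, 0.2]
width: 0.0001
```

```bash
cat > look.py <<'E'
from h import *
from rig import manip
import sys
np.set_printoptions(precision=4,suppress=True)
n=sys.argv[1];tag=sys.argv[2];a,b,c_,e,f=map(int,sys.argv[3:8])
d=manip.get_image(n);pickle.dump(d,open(f"/tmp/{tag}.pkl","wb"))
im=cv2.cvtColor(d["pixels"],cv2.COLOR_RGB2BGR)[c_:e,a:b]
cv2.imwrite(f"pics/{tag}.png",cv2.resize(im,None,fx=f,fy=f,interpolation=0))
s=manip.get_state();p=s["position"];q=p[:2]-[.6035,.0313]
print(s["clock"],p,'chute x,y',q@[.7729,-.6346],q@[.6346,.7729],s["contact_force"],s["width"])
E
python3 look.py scene s4 330 430 140 220 8
```

```text
3.65 [0.5055 0.1119 0.0526] chute x,y -0.12684833113540994 0.00012520936663316514 [-0.177  -0.1895 -0.0392] 9.825488757156609e-05
```

View pics/s4.png

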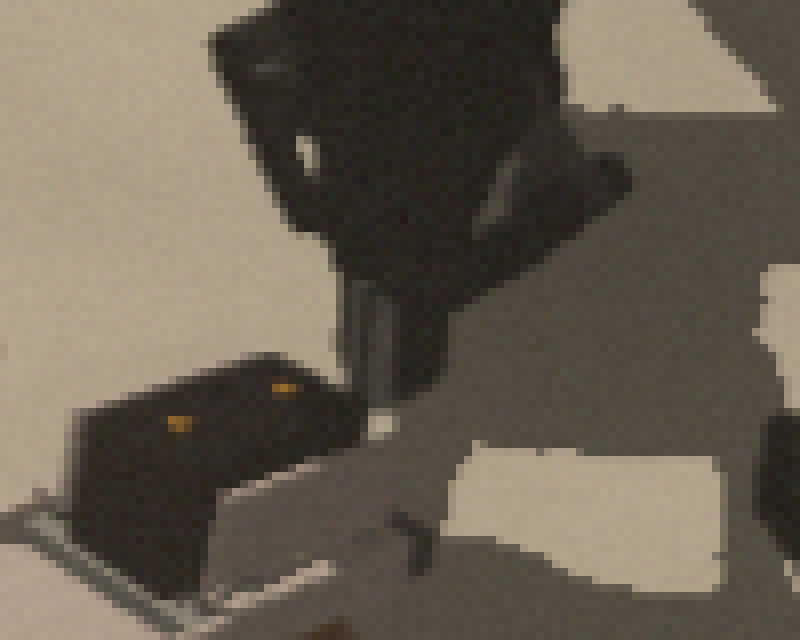

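Emit:
arm_command(
  commands=[
    [0, [0.46, -0.38, 0], 0],
    [0, [0.46, -0.38, 0], 0],
    [0, [0.31, -0.25, 0.05], 0],
    [0, [0.31, -0.25, 0.07], 0],
    [0, [0.31, -0.25, 0.07], 0],
    [0, [0, 0, 0], 0],
  ],
)

```text
clock: 4.25
position: [0.5241, 0.0964, 0.0548]
ee_rot: [-0.638, 0.638, 0.304, -0.304]
contact_force: [-2.2, 2.3, 2.0]
width: 0.0002
```

```bash
python3 look.py scene s5 330 430 140 220 8
```

```text
4.3 [0.5241 0.0965 0.0547] chute x,y -0.10272314229673918 6.887714675300659e-06 [-2.426   0.8213  1.9386] 0.00016085579976954557
```

View pics/s5.png

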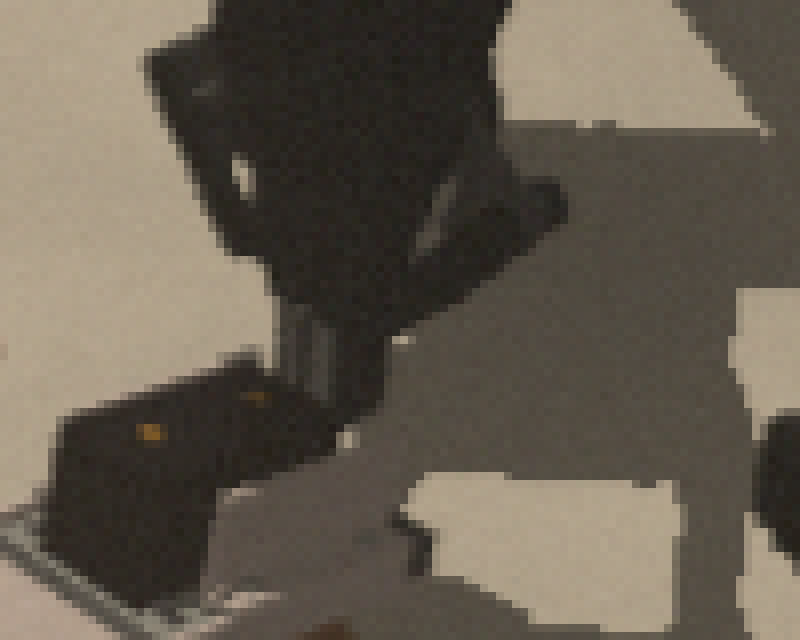

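Emit:
arm_command(
  commands=[
    [0, [0.46, -0.38, 0.1], 0],
    [0, [0.46, -0.38, 0.1], 0],
    [0, [0.46, -0.38, 0.1], 0],
    [0, [0.46, -0.38, 0.1], 0],
    [0, [0, 0, 0], 0],
  ],
)

```text
clock: 4.8
position: [0.5434, 0.0809, 0.0589]
ee_rot: [-0.638, 0.639, 0.304, -0.304]
contact_force: [-1.6, 1.9, 1.6]
width: 0.0002
```

```bash
python3 look.py scene s6 290 430 140 240 5
```

```text
4.85 [0.5434 0.0809 0.0588] chute x,y -0.07795129508228198 0.00024091795432360226 [-1.133   0.9597  2.243 ] -0.00019164371451123004
```

View pics/s6.png

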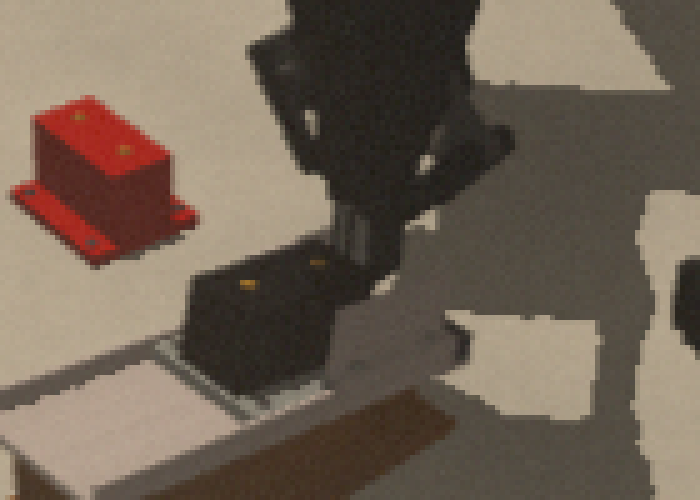

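The module slides straight up the chute under 2–3 N, with its plate flat. I'll continue the push.

Emit:
arm_command(
  commands=[
    [0, [0.46, -0.38, 0.1], 0],
    [0, [0.46, -0.38, 0.1], 0],
    [0, [0.46, -0.38, 0.1], 0],
    [0, [0.46, -0.38, 0.1], 0],
    [0, [0.46, -0.38, 0.1], 0],
    [0, [0.46, -0.38, 0.1], 0],
    [0, [0.46, -0.38, 0.1], 0],
    [0, [0, 0, 0], 0],
    [0, [0, 0, 0], 0],
  ],
)

```text
clock: 5.75
position: [0.5756, 0.0542, 0.0657]
ee_rot: [-0.638, 0.639, 0.305, -0.304]
contact_force: [-0.5, 0.7, 1.1]
width: -0.0001
```

```bash
python3 look.py scene s7 270 430 140 250 5
python3 - <<'E'
from h import *
np.set_printoptions(precision=4,suppress=True)
d=pickle.load(open("/tmp/s7.pkl","rb"));W=cloud(d).reshape(-1,3)
a=np.array([.7729,-.6346]);q=W[:,:2]-[.6035,.0313];x=q@a;y=q@[.6346,.7729];z=W[:,2]
X=x+.0985;Z=z-.03;c,s=np.cos(.1745),np.sin(.1745);sl=X*c+Z*s;h=-X*s+Z*c
m=(abs(y)<.016)&(h>.043)&(h<.049)&(sl>.05)&(sl<.2);print('top sl',np.percentile(sl[m],[1,50,99]),np.median(h[m]),'y',np.percentile(y[(abs(y)<.025)&m],[1,99]))
m=(abs(y)<.012)&(h>.015)&(h<.04)&(sl>.1)&(sl<.2);print('front face sl',np.median(sl[m]),m.sum())
m=(abs(y)<.03)&(h<.003)&(h>-.003)&(sl>.1)&(sl<.2);print('floor from',np.percentile(sl[m],[0,1,3]))
E
```

```text
5.8 [0.5756 0.0543 0.0657] chute x,y -0.036144031043083384 5.1601927009101584e-05 [-1.4708  1.2756  0.83  ] 2.19349015722919e-05
top sl [0.0692 0.1194 0.1559] 0.04580669485816659 y [-0.0155  0.0158]
front face sl 0.15528018617954356 95
floor from [0.1552 0.1563 0.1569]
```

View pics/s7.png

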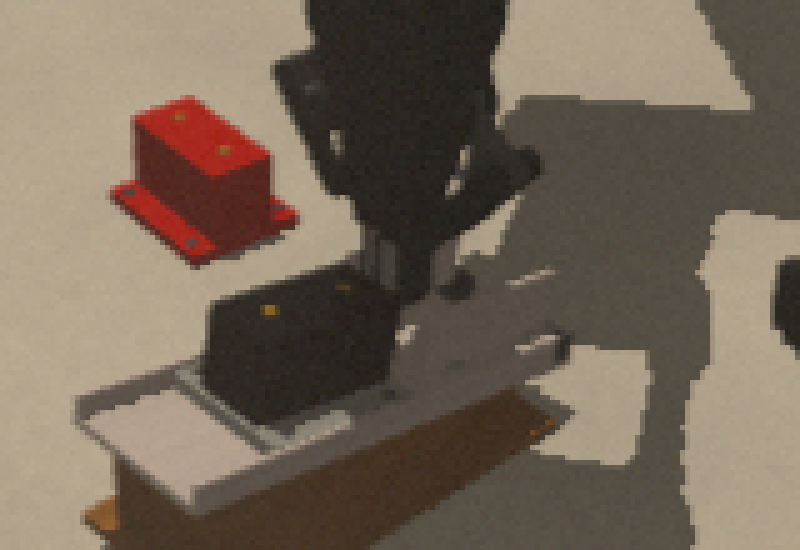

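Emit:
arm_command(
  commands=[
    [0, [-0.4, 0.3, 0], 0],
    [0, [-0.4, 0.3, 0.5], 0],
    [0, [0, 0, 3], 0],
    [5.5, [0, 0, 3.5], 0],
    [5.5, [0.8, -0.6, 2], 0],
    [5.5, [2, -1.6, 0], 0],
    [5.5, [1.95, -1.65, 0], 0],
    [5.5, [0, 0, 0], 0],
    [5.5, [0, 0, 0], 0],
    [5.5, [0, 0, 0], 0],
  ],
)

```text
clock: 6.8
position: [0.6131, 0.023, 0.1555]
ee_rot: [0.639, -0.638, -0.304, 0.304]
contact_force: [0.5, 0.1, 0.1]
width: 0.055
```

```bash
python3 look.py scene s8 270 430 110 230 5; python3 look.py wrist w8 0 640 0 400 1
python3 - <<'E'
from h import *
np.set_printoptions(precision=4,suppress=True)
d=pickle.load(open("/tmp/s8.pkl","rb"));W=cloud(d).reshape(-1,3)
a=np.array([.7729,-.6346]);q=W[:,:2]-[.6035,.0313];x=q@a;y=q@[.6346,.7729];z=W[:,2]
for lo,hi in((.02,.05),(-.05,-.02)):
    m=(abs(x-.016)<.02)&(y>lo)&(y<hi)&(z>.1);print('finger z',np.percentile(z[m],[0,2,5]),m.sum(), x[m].max(),y[m].min(),y[m].max())
E
```

```text
6.85 [0.6131 0.0231 0.1555] chute x,y 0.012686228181053746 -0.00024509122407515065 [-0.7217  0.2309 -1.318 ] 0.05494518321877519
6.9 [0.6132 0.0231 0.1556] chute x,y 0.012720616924743003 -0.0001810139522823308 [-0.3413 -0.1117 -0.0608] 0.055151696761086444
finger z [0.1674 0.182  0.1973] 3190 0.035995320889616704 0.02000269102521375 0.04997663682783877
finger z [0.1669 0.1699 0.1728] 485 0.035833477857919564 -0.049949729168248344 -0.02001902556587491
```

View pics/s8.png

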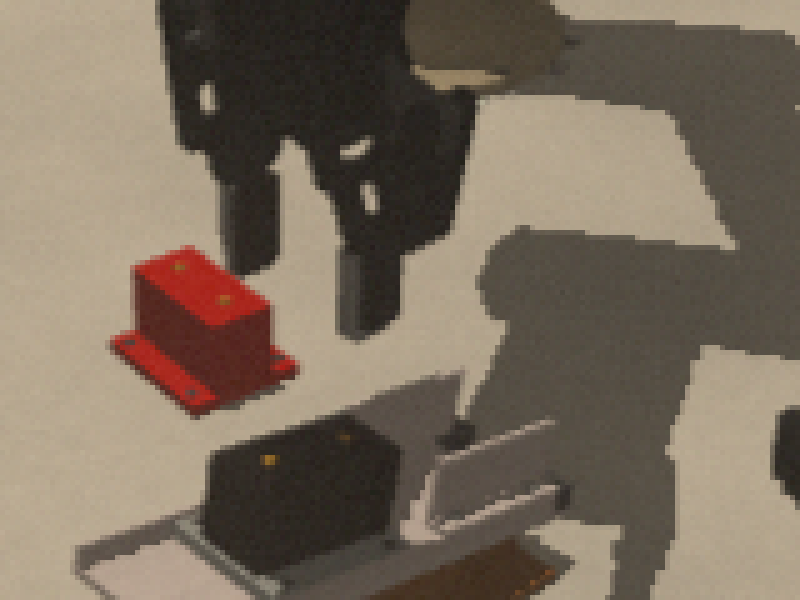

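View pics/w8.png

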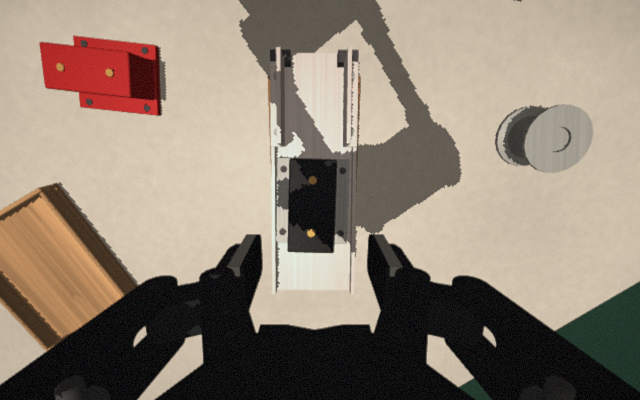

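Emit:
arm_command(
  commands=[
    [5.5, [0.2, -0.15, -3], 0],
    [5.5, [0, 0, -3], 0],
    [5.5, [0, 0, -1.5], 0],
    [5.5, [0, 0, 0], 0],
    [5.5, [0, 0, 0], 0],
  ],
)

```text
clock: 7.4
position: [0.616, 0.0213, 0.081]
ee_rot: [-0.638, 0.638, 0.304, -0.304]
contact_force: [0.4, -1.2, -0.4]
width: 0.0553
```

```bash
python3 look.py scene s9 270 430 140 250 5
```

```text
7.45 [0.6167 0.0212 0.0817] chute x,y 0.016644754850219344 0.0005851436196630509 [ 0.1433 -0.9436 -0.2317] 0.05526289458320341
```

View pics/s9.png

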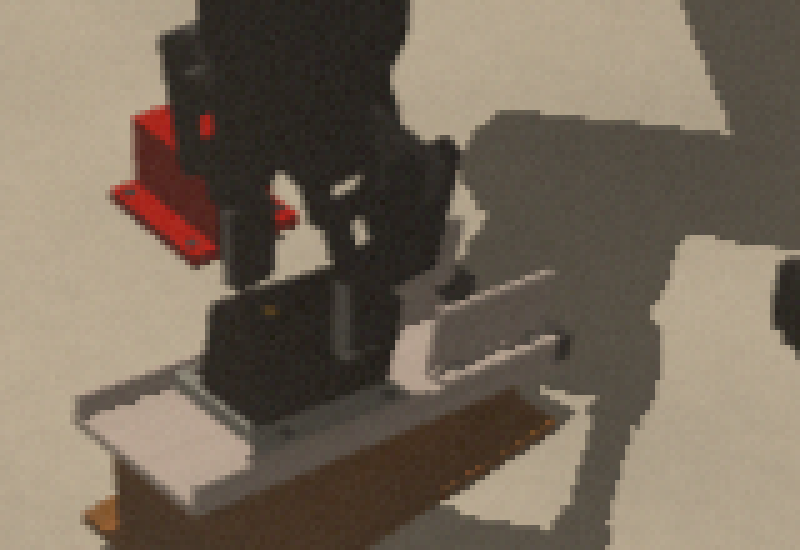

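Emit:
arm_command(
  commands=[
    [5.5, [0, 0, -1], 0],
    [5.5, [0, 0, -0.6], 0],
    [5.5, [0, 0, 0], 0],
    [5.5, [0, 0, 0], 0],
  ],
)

```text
clock: 7.85
position: [0.616, 0.021, 0.0645]
ee_rot: [0.638, -0.638, -0.304, 0.304]
contact_force: [0.1, -0.3, 0.9]
width: 0.0552
```

```bash
python3 look.py scene s10 270 430 140 250 5
```

```text
7.9 [0.6162 0.0209 0.0647] chute x,y 0.016392017425613088 -3.4908179377487867e-06 [-0.0069 -0.1741  0.4656] 0.05508729141722436
```

View pics/s10.png

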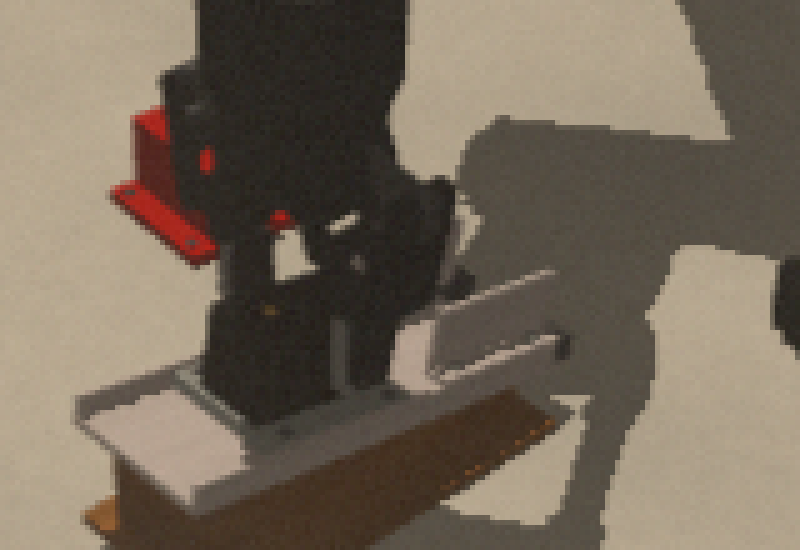

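Emit:
arm_command(
  commands=[
    [3, [0, 0, 0], 0],
    [3, [0, 0, 0], 0],
    [3, [0, 0, 0], 0],
    [3, [0, 0, 0], 0],
    [3, [0, 0, 0], 0],
  ],
  grip_force=40,
)

```text
clock: 8.4
position: [0.6164, 0.0207, 0.0651]
ee_rot: [-0.638, 0.639, 0.304, -0.304]
contact_force: [0.5, -1.4, 3.7]
width: 0.0353
```

Emit:
arm_command(
  commands=[
    [3, [0, 0, 0.5], 0],
    [3, [0, 0, 1], 0],
    [3, [0, 0, 1.5], 0],
    [3, [0, 0, 2], 0],
    [3, [0, 0, 3], 0],
    [3, [0, 0, 3], 0],
    [3, [0, 0, 0], 0],
    [3, [0, 0, 0], 0],
  ],
)

```text
clock: 9.2
position: [0.616, 0.0211, 0.175]
ee_rot: [-0.638, 0.638, 0.304, -0.304]
contact_force: [-0.1, 0.1, -2.9]
width: 0.0355
```

```bash
python3 look.py scene s11 250 430 90 230 4
```

```text
9.25 [0.6151 0.0211 0.1737] chute x,y 0.015456522324565854 -0.0005067779994013849 [ 0.4822  0.1909 -2.1903] 0.03496472259531832
```

View pics/s11.png

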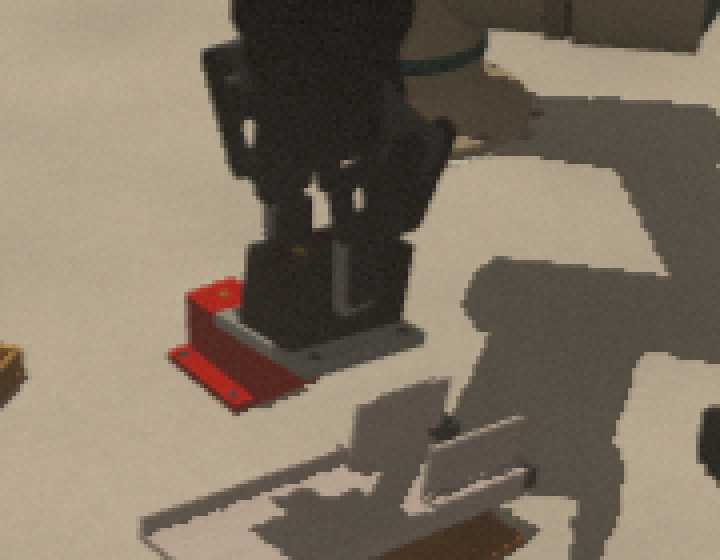

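The module is held level with the chute's tilt and is well clear of it. Now to the tray.

Emit:
arm_command(
  commands=[
    [3, [-0.6, -1.6, 0.5], 0.03],
    [3, [-1.2, -3.2, 0.5], 0.06],
    [3, [-1.2, -3.2, 0], 0.06],
    [3, [-1.2, -3.2, 0], 0.06],
    [3, [-1.2, -3.2, 0], 0.06],
    [3, [-1.2, -3.2, 0], 0.06],
    [3, [-1.2, -3.2, 0], 0.06],
    [3, [-1.2, -3.2, 0], 0.06],
    [3, [-1.2, -3.2, 0], 0.04],
    [3, [-0.8, -2, 0], 0],
    [3, [0, 0, 0], 0],
    [3, [0, 0, 0], 0],
  ],
)

```text
clock: 10.45
position: [0.5051, -0.2704, 0.1829]
ee_rot: [0.547, -0.544, -0.449, 0.449]
contact_force: [0.1, 0.3, -2.1]
width: 0.0354
```

```bash
python3 look.py scene s12 150 310 60 240 3; python3 look.py wrist w12 0 640 0 400 1
python3 - <<'E'
from h import *
from scipy.spatial.transform import Rotation as Rn
from rig import manip
np.set_printoptions(precision=4,suppress=True)
R=Rn.from_quat(manip.get_state()["ee_rot"],scalar_first=True).as_matrix();print('jaw yaw',np.degrees(np.arctan2(R[1,0],R[0,0])))
d=pickle.load(open("/tmp/s12.pkl","rb"));W=cloud(d).reshape(-1,3)
m=(abs(W[:,0]-.505)<.1)&(abs(W[:,1]+.271)<.1)&(W[:,2]>.06);z=W[m];print(z[np.argsort(z[:,2])[:300:40]])
E
```

```text
10.5 [ 0.5055 -0.27    0.1832] chute x,y 0.1154540364663308 -0.29505257948049024 [ 1.3349  0.3009 -1.6667] 0.035340379091521365
10.55 [ 0.5058 -0.2698  0.1836] chute x,y 0.11555776342362431 -0.29469043783565096 [ 0.6838 -0.1738 -2.0048] 0.03529282866305828
jaw yaw 79.04063111444526
[[ 0.4794 -0.2349  0.1623]
 [ 0.502  -0.2389  0.1707]
 [ 0.504  -0.2422  0.1738]
 [ 0.5422 -0.2825  0.1757]
 [ 0.4923 -0.2508  0.1771]
 [ 0.5258 -0.2576  0.1787]
 [ 0.531  -0.307   0.1801]
 [ 0.5484 -0.2477  0.1814]]
```

View pics/s12.png

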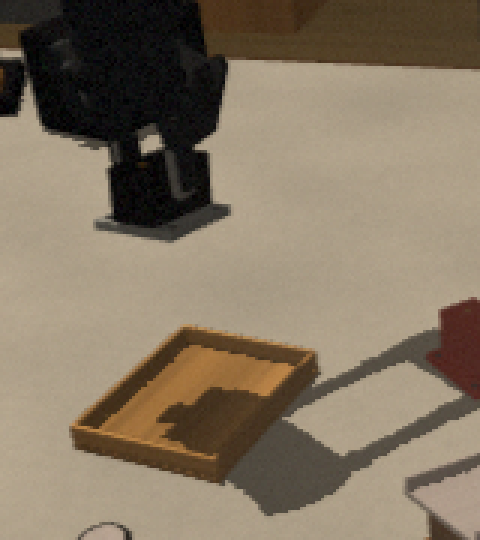

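View pics/w12.png

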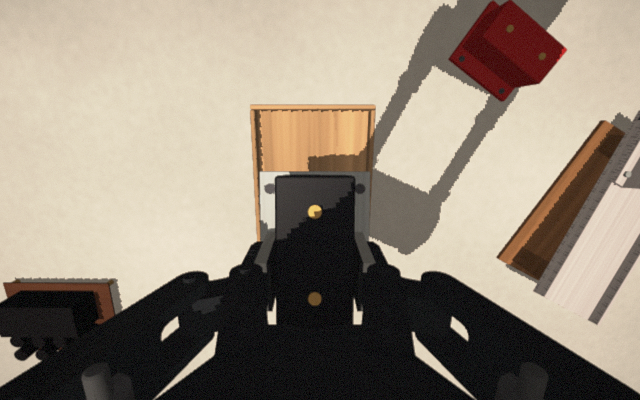

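Emit:
arm_command(
  commands=[
    [3, [0, 0, -2], 0],
    [3, [0, 0, -3.5], 0],
    [3, [0, 0, -3.5], 0],
    [3, [0, 0, -3], 0],
    [3, [0, 0, -1.5], 0],
    [3, [0, 0, -1], 0],
    [3, [0, 0, 0], 0],
    [3, [0, 0, 0], 0],
  ],
)

```text
clock: 11.35
position: [0.5069, -0.2709, 0.0402]
ee_rot: [-0.545, 0.546, 0.45, -0.45]
contact_force: [1.0, 0.1, -2.5]
width: 0.0351
```

```bash
python3 look.py scene s13 150 310 100 240 4
```

```text
11.4 [ 0.507  -0.2713  0.0407] chute x,y 0.11745826436876666 -0.29506954579011463 [-0.7847  0.0864 -2.5529] 0.03546916626914065
```

View pics/s13.png

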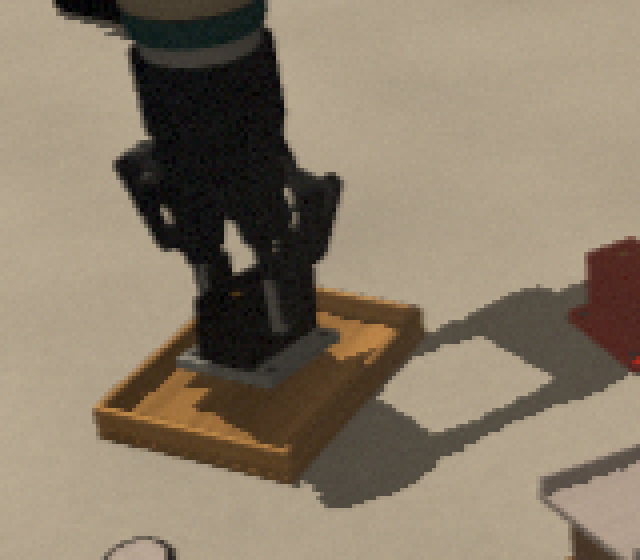

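Over the tray and centred. Slow descent next.

Emit:
arm_command(
  commands=[
    [3, [0, 0, -0.4], 0],
    [3, [0, 0, -0.3], 0],
    [3, [0, 0, -0.3], 0],
    [3, [0, 0, -0.2], 0],
    [3, [0, 0, 0], 0],
  ],
)

```text
clock: 11.9
position: [0.5058, -0.271, 0.0273]
ee_rot: [0.546, -0.545, -0.45, 0.45]
contact_force: [0.2, -0.1, -3.2]
width: 0.035
```

Emit:
arm_command(
  commands=[
    [3, [0, 0, -0.2], 0],
    [3, [0, 0, -0.1], 0],
    [3, [0, 0, 0], 0],
  ],
)

```text
clock: 12.2
position: [0.5065, -0.2713, 0.026]
ee_rot: [-0.545, 0.546, 0.45, -0.45]
contact_force: [-1.2, 1.1, 5.3]
width: 0.0355
```

Emit:
arm_command(
  commands=[
    [3, [0, 0, -0.15], 0],
    [3, [0, 0, -0.1], 0],
    [3, [0, 0, 0], 0],
  ],
)

```text
clock: 12.5
position: [0.508, -0.2717, 0.0246]
ee_rot: [-0.544, 0.547, 0.45, -0.449]
contact_force: [1.0, 2.2, 9.9]
width: 0.0352
```

```bash
python3 look.py scene s14 150 310 100 240 4
```

```text
12.55 [ 0.508  -0.2717  0.0245] chute x,y 0.11849183226913385 -0.2947626611696681 [ 1.2093  1.9984 10.5553] 0.03491700513077357
```

View pics/s14.png

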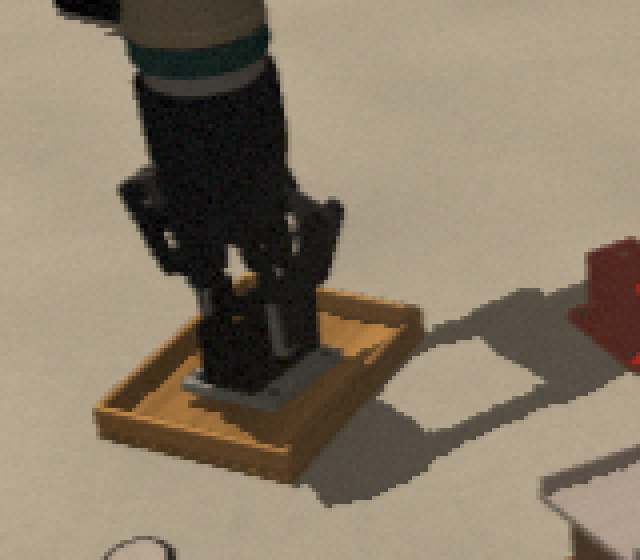

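The low edge is on the floor, pressed at about 10 N and still held. Releasing and withdrawing.

Emit:
arm_command(
  commands=[
    [3.8, [0, 0, 0], 0],
    [4.2, [0, 0, 0], 0],
    [5.2, [0, 0, 0], 0],
    [5.8, [0, 0, 0], 0],
    [5.8, [0, 0, 0], 0],
    [5.8, [0, 0, 2], 0],
    [5.8, [0, 0, 4], 0],
    [5.8, [0, 0, 4.5], 0],
    [5.8, [-2, 0, 4.5], 0],
    [5.8, [-4, 0, 2], 0],
    [5.8, [-4, 0, 0], 0],
    [5.8, [-4, 0, 0], 0],
  ],
  grip_force=20,
)

```text
clock: 13.75
position: [0.3651, -0.2712, 0.193]
ee_rot: [-0.545, 0.546, 0.45, -0.45]
contact_force: [0.2, -1.0, 0.1]
width: 0.0583
```

```bash
python3 look.py top t15 120 520 80 320 2; python3 look.py scene s15 150 310 100 240 4
python3 - <<'E'
from h import *
np.set_printoptions(precision=4,suppress=True)
d=pickle.load(open("/tmp/t15.pkl","rb"));W=cloud(d).reshape(-1,3)
m=(abs(W[:,0]-.505)<.06)&(abs(W[:,1]+.271)<.06)&(W[:,2]>.035)&(W[:,2]<.07)
Q=W[m];print(cv2.minAreaRect((Q[:,:2]*1000).astype(np.float32)),m.sum())
T=Q[Q[:,2]>np.median(Q[:,2])-.004];A=np.c_[T[:,:2]-T[:,:2].mean(0),np.ones(len(T))];print('plane',np.linalg.lstsq(A,T[:,2],rcond=None)[0])
d0=pickle.load(open("/tmp/top.pkl","rb"));W0=cloud(d0);W1=cloud(d)
for n,(a,b,c,e) in dict(meter=(125,210,175,275),spool=(180,225,105,150),can=(410,445,105,135)).items():
    f=lambda W:(lambda p:p[p[:,2]>.02].mean(0))(W[c:e,a:b].reshape(-1,3)); print(n,f(W0),f(W1))
E
```

```text
13.8 [ 0.358 -0.269  0.192] chute x,y 0.0008334452215053601 -0.38786275521074554 [-5.5562  1.4905 -0.9044] 0.05810887727569884
13.85 [ 0.3614 -0.2696  0.1921] chute x,y 0.003797221946499792 -0.3861917335087736 [ 0.597  -1.0733  0.1527] 0.05813971231495534
((508.14404296875, -269.6939392089844), (37.500431060791016, 71.99505615234375), 78.6108627319336) 733
plane [ 0.0026 -0.0044  0.0494]
meter [0.515  0.2811 0.0353] [0.5153 0.2812 0.0353]
spool [0.7117 0.2229 0.0423] [0.7117 0.2229 0.0424]
can [ 0.7255 -0.235   0.0519] [ 0.7255 -0.2351  0.0516]
```

View pics/t15.png

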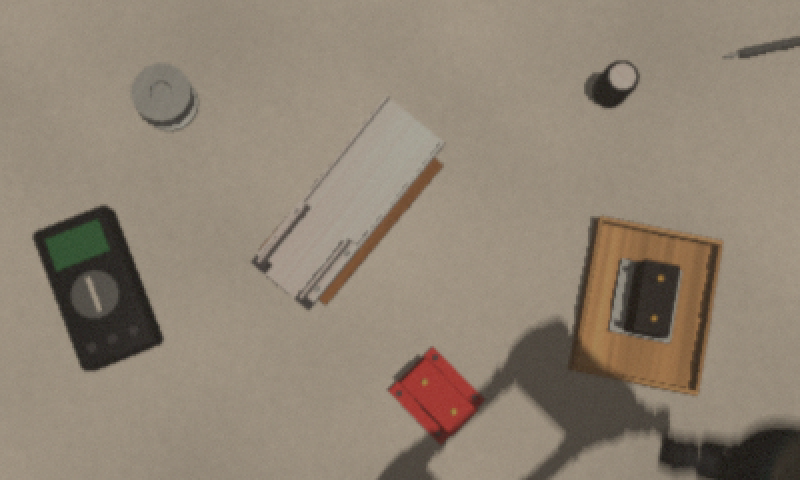

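View pics/s15.png

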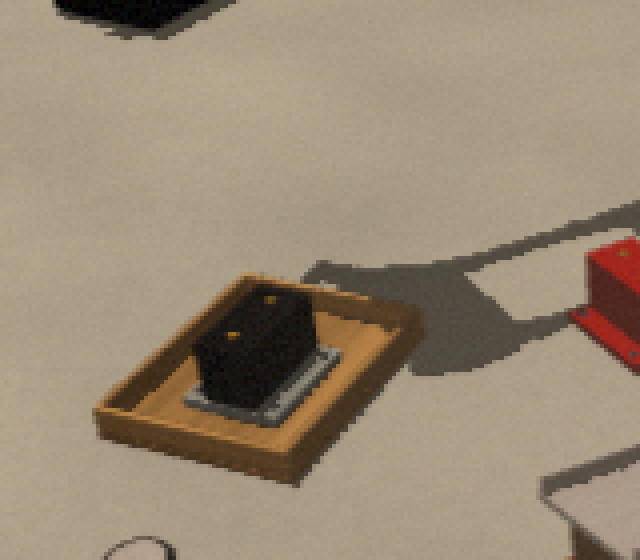

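The module lies flat in the tray: top view (648,300) in the crop, about 3 mm off centre, with a top slope below 0.005 rad. The meter, spool and can have not moved. I'll let the arm settle, then hand in.

Emit:
arm_command(
  commands=[
    [5.8, [0, 0, 0], 0],
    [5.8, [0, 0, 0], 0],
    [5.8, [0, 0, 0], 0],
  ],
)

```text
clock: 14.15
position: [0.3671, -0.2713, 0.192]
ee_rot: [-0.545, 0.545, 0.45, -0.45]
contact_force: [0.7, -0.6, -0.2]
width: 0.0579
```

```bash
python3 -c "
from rig import manip
print(manip.sign_off())"
```

```text
the job is handed in; nothing more can be done
None
```

The module is lying flat and released in the tray, and I handed the job in at about 14 s of the 48 s allowed; `sign_off` reported no verdict.

- **Push:** With the fingers closed, I pushed the module up the chute with 2–3 N, until its origin was about 118 mm up from the stop. The camera showed it still flat on the chute floor.
- **Transfer:** I gripped the block across its 36 mm width and lifted it clear. I then turned it in line with the tray and lowered it until its low edge pressed the floor with about 10 N while still held. Only then did I open the fingers and withdraw.

**Last checks:**
- The top camera puts the module about 3 mm from the tray's centre, with its top face sloping less than 0.006 rad.
- The top face read 49 mm above the table against 51 mm expected, which is within the camera's error.
- The meter, spool and can are where they started, to within 0.5 mm, and the red look-alike was not touched.
- The arm stands clear of everything, with the contact-force reading at noise level.

**One disagreement:** both cameras showed the fingertips roughly 5–12 mm behind the TCP, not 17 mm ahead of it as stated. I set the push and grasp heights from the camera readings instead.

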